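# Load the grinding balls and hold up the tote

## Robot

A 7-joint arm with a two-finger parallel gripper is mounted at the origin on the work surface. World frame = base frame: x ahead of the robot, y to its left, z up, the work surface at z = 0. Lengths are in m, angles in rad, forces in N, time in s.
With the tool pointing down it reaches from about 0.35 to 0.9 m from the base axis. Payload 8.1 kg.
Tool frame: the origin (TCP) lies midway between the tips of the shut fingers; the grasp point (between the pads) lies arm.grasp_offset behind it (arm.grasp_offset is the distance from the TCP to the grasp point, in m); z points along the fingers, y is the line along which they close (so a half turn about z gives the same grasp; the last joint's range is limited). The gripper opens to 92 mm and grips with 3 to 60 N. Pads are 19 mm wide; open, the fingers measure 130 mm over their backs; the gripper's body (75 mm by 190 mm) begins 47 mm behind the grasp point.
Start: joints at [1.029, 0.434, 0.025, 1.573, -0.012, 1.134, -0.075], TCP at [0.266, -0.566, 0.227] pointing down, gripper open.
Joint ranges: [-2.62, 2.62], [-0.44, 2.09], [-1.27, 1.32], [0.08, 2.57], [-1.32, 4.46], [0.12, 2], [-2.74, 2.74]. Speed limits (rad/s): [2.22, 2.22, 3.01, 3.01, 3.14, 3.14, 3.14].

## Interface

Orientations are given as a rotation vector (axis times angle).
In Python, from cell import observe, imaging, arm gives the robot as it stands.
- The arm moves only by the tool apply_moves, never from a script. Its argument "commands" is a list of rows, each a list of 5 numbers: the opening in per cent of the stroke, from 0 (shut) to 100 (fully open), then the shift along the world's x, y, z in units of 0.06 m (1.0 is 0.06 m), then the turn about the world's z in units of 0.5 rad (1.0 is 0.5 rad). A call has 1 to 12 rows; each row shifts and turns the commanded pose from where the row before left it; what a row does not reach is not made up. A row lasts 1/8 s, in which the tool goes at most 62.5 mm and 10.7 degrees, less where a joint would pass 70% of its speed; a pose out of reach is approached as far as the arm can. A call with a number of a shift or a turn outside -1 to 1 is refused whole. A call with a gripper value outside its range is refused whole. The fingers move at their own pace and stop on an object; "newtons" is the grip in N (left out, the last holds). Time passes only in rows, so rows that do not move let the fingers close. It gives the time, the measured TCP pose, the force, the opening and the grip force at its end, in the units of the state.
- observe(): the state, without advancing time (a new reading comes with each control period).
- imaging.get_image(name): name is "side" or "top"; returns (picture, depth): 400x640x3 uint8, red, green, blue; 400x640 float32, m along the optical axis (not along the pixel's ray), 0 where there is no reading.
- imaging.camera_params(name): a dict with "camera_matrix" (3x3 intrinsics, pixels), "origin" and "rotation" of the camera in the world. Camera axes: x right, y up, looking along -z (the intrinsics and any distortion apply to the point x, -y, -z); pixel columns grow to the right and rows downward; lengths in m; the calibration is good to about 2 mm. A picture is of the moment at which its call begins. camera_params takes no time and is no camera call.
- arm.sign_off(): hands the job in; it is judged then, once.
The state is a dict: "clock": time; "joints": joint angles; "dq": joint speeds; "joint_efforts": joint torques, N m; "position": TCP position; "ee_rot": TCP orientation; "force": force on the tool from outside, world axes, zero at the start; "ft_torque": the same for the moment, N m; "width": opening from 0.0 (shut) to 1.0 (fully open); "gripper_force": force on a finger pad.
Only numpy, scipy, OpenCV 4.12 (cv2) and the standard library are available. Lean on these libraries where they do the work, as an engineer would, in place of code of your own. Each camera call takes 0.05 s, during which the arm holds its last target. There are 200 camera calls.

## Task

Tip the six grinding balls out of the tapered steel cup into the aluminium tote, and stand the empty cup upright back on the bench. Then take the tote by its grip bar, lift it straight off the dock by at least 10 cm and finish while holding it there, steady and level with all six balls inside, so that a colleague can slide the next job underneath; leave everything else where it is.

Things in the scene. Friction and masses are not known exactly. Their poses are not given: they have to be found in the camera images.
- carrier: aluminium tote standing on the dock: open rectangular tray, outside 170 mm (its x) by 120 mm (its y), walls 45 mm high and 4 mm thick, floor 4 mm thick, about 0.45 kg empty. A black grip bar spans the open top along its y, over the middle (x = 0): 12 mm thick in x, 120 mm long in y, from 50 to 72 mm above the underside, joined to the two end walls (y = +-58 mm) by uprights; below the bar the tray is open and free. Origin: centre of the underside; z up.
- carrier_bar (a point): middle of the tote's grip bar, 61 mm above the tote's underside; the tote balances here. Same axes as the tote: the bar runs along y.
- dock: fixed grey plate 200 x 150 x 20 mm with low black stops round its edge (up to 30 mm above the bench); the tote stands loosely on it, 20 mm above the bench, axes parallel. Origin: centre of the underside; x along the 200 mm side.
- cup: steel cup, taller than wide, tapered: outside diameter 44 mm at the foot, 69 mm at the rim, 65 mm high, wall 3 mm, floor 4 mm, 0.09 kg. Holds the six balls (filled to about half height) and stands upright on the bench to the left or the right of the dock. Origin: centre of the underside; z up through the mouth. Its walls flare by 11 degrees; the smooth balls roll out once it is tipped 90 to 100 degrees from upright.
- cup_rim (a point): centre of the cup's mouth, 65 mm above its underside.
- beaker: bystander: low, wide steel beaker, empty, 72 mm across and 50 mm high, on the other side of the dock from the cup. Origin: centre of the underside.
- bottle: bystander: closed amber glass bottle, 60 mm across, 140 mm high, beyond the dock. Origin: centre of the underside. Beyond it, along the far edge of the bench (from x = 0.68 m), stands fixed equipment up to 125 mm high; at the left side a pipette stand, 300 mm high, at about x 0.38, y 0.63 m.
- jar: bystander: closed white plastic jar, 64 mm across, 80 mm high, beyond the dock. Origin: centre of the underside. On the right side of the bench (beyond y = -0.50 m) stands a fixed balance, 72 mm high.
- timer: bystander: small white bench timer, 55 x 65 x 20 mm, lying between the robot and the left end of the dock. Origin: centre of the underside.
- ball0: one of six alike white ceramic grinding balls, 16 mm across, 13 g, smooth, at first in the cup. Origin: its centre.
- ball1: one of six alike white ceramic grinding balls, 16 mm across, 13 g, smooth, at first in the cup. Origin: its centre.
- ball2: one of six alike white ceramic grinding balls, 16 mm across, 13 g, smooth, at first in the cup. Origin: its centre.
- ball3: one of six alike white ceramic grinding balls, 16 mm across, 13 g, smooth, at first in the cup. Origin: its centre.
- ball4: one of six alike white ceramic grinding balls, 16 mm across, 13 g, smooth, at first in the cup. Origin: its centre.
- ball5: one of six alike white ceramic grinding balls, 16 mm across, 13 g, smooth, at first in the cup. Origin: its centre.

How it is judged:
On the way, in this order (a step that is already met when the one before it is completed fails the run):
1. the cup, held off the bench, is tipped over the tote (angle between cup's own z axis and vertical above 0.8 rad and height (world z) of cup_rim above 0.06 m and horizontal distance between cup_rim and carrier below 0.2 m), for 0.02 s.
2. all six balls are in the tote, which stands on the dock (x of ball0 in the frame of carrier between -0.084 and 0.084 m and y of ball0 in the frame of carrier between -0.059 and 0.059 m and z of ball0 in the frame of carrier between 0.005 and 0.045 m and x of ball1 in the frame of carrier between -0.084 and 0.084 m and y of ball1 in the frame of carrier between -0.059 and 0.059 m and z of ball1 in the frame of carrier between 0.005 and 0.045 m and x of ball2 in the frame of carrier between -0.084 and 0.084 m and y of ball2 in the frame of carrier between -0.059 and 0.059 m and z of ball2 in the frame of carrier between 0.005 and 0.045 m and x of ball3 in the frame of carrier between -0.084 and 0.084 m and y of ball3 in the frame of carrier between -0.059 and 0.059 m and z of ball3 in the frame of carrier between 0.005 and 0.045 m and x of ball4 in the frame of carrier between -0.084 and 0.084 m and y of ball4 in the frame of carrier between -0.059 and 0.059 m and z of ball4 in the frame of carrier between 0.005 and 0.045 m and x of ball5 in the frame of carrier between -0.084 and 0.084 m and y of ball5 in the frame of carrier between -0.059 and 0.059 m and z of ball5 in the frame of carrier between 0.005 and 0.045 m and height (world z) of carrier below 0.03 m), for 0.2 s.
3. the cup stands upright on the bench, let go, with the tote still on the dock (angle between cup's own z axis and vertical below 0.12 rad and height (world z) of cup between -0.004 and 0.006 m and linear speed of cup below 0.02 m/s and contact force between cup and the arm below 0.05 N and contact force between cup and the fingers below 0.05 N and height (world z) of carrier below 0.03 m), for 0.2 s.
At the end, for the whole second after the job is handed in: The gripper holds the tote alone: underside over 110 mm above the bench, within 60 mm of the dock centre, tilt under 0.12 rad, under 30 mm/s and 0.2 rad/s; all six balls inside its walls; the cup upright (0.12 rad) on the bench, untouched (x of ball0 in the frame of carrier between -0.084 and 0.084 m and y of ball0 in the frame of carrier between -0.059 and 0.059 m and z of ball0 in the frame of carrier between 0.005 and 0.045 m and x of ball1 in the frame of carrier between -0.084 and 0.084 m and y of ball1 in the frame of carrier between -0.059 and 0.059 m and z of ball1 in the frame of carrier between 0.005 and 0.045 m and x of ball2 in the frame of carrier between -0.084 and 0.084 m and y of ball2 in the frame of carrier between -0.059 and 0.059 m and z of ball2 in the frame of carrier between 0.005 and 0.045 m and x of ball3 in the frame of carrier between -0.084 and 0.084 m and y of ball3 in the frame of carrier between -0.059 and 0.059 m and z of ball3 in the frame of carrier between 0.005 and 0.045 m and x of ball4 in the frame of carrier between -0.084 and 0.084 m and y of ball4 in the frame of carrier between -0.059 and 0.059 m and z of ball4 in the frame of carrier between 0.005 and 0.045 m and x of ball5 in the frame of carrier between -0.084 and 0.084 m and y of ball5 in the frame of carrier between -0.059 and 0.059 m and z of ball5 in the frame of carrier between 0.005 and 0.045 m and angle between each of cup, carrier's own z axis and vertical below 0.12 rad and height (world z) of cup between -0.004 and 0.006 m and linear speed of cup below 0.02 m/s and contact force between cup and the arm below 0.05 N and contact force between cup and the fingers below 0.05 N and contact force between carrier and dock below 0.05 N and contact force between carrier and cup below 0.05 N and contact force between carrier and beaker below 0.05 N and contact force between carrier and bottle below 0.05 N and contact force between carrier and jar below 0.05 N and contact force between carrier and timer below 0.05 N and height (world z) of carrier above 0.11 m and linear speed of carrier below 0.03 m/s and angular speed of carrier below 0.2 rad/s and contact force between carrier and the fingers above 1 N and horizontal distance between carrier and dock below 0.06 m); the arm keeps its last pose, push and grip.
It fails at once if the beaker is pushed more than 30 mm or tipped (distance of beaker from where it was at the start of the episode above 0.03 m or angle between beaker's own z axis and vertical above 0.3 rad).
It fails at once if the bottle is pushed more than 30 mm or tipped (distance of bottle from where it was at the start of the episode above 0.03 m or angle between bottle's own z axis and vertical above 0.3 rad).
It fails at once if the jar is pushed more than 30 mm or tipped (distance of jar from where it was at the start of the episode above 0.03 m or angle between jar's own z axis and vertical above 0.3 rad).
It fails at once if the timer is pushed more than 30 mm or tipped (distance of timer from where it was at the start of the episode above 0.03 m or angle between timer's own z axis and vertical above 0.3 rad).
It fails at once if the tote is tipped (angle between carrier's own z axis and vertical above 0.35 rad).
It also fails if it takes over 67 s, if anything falls off the work surface, if the arm or the gripper's body presses on something with over 40 N, if the wrist force passes 120 N, or if a joint passes its speed limit or range.

## Working session

There is one attempt and no reset: what is moved stays moved. The work goes in short steps, Python scripts to look and compute and a tool call to move; the robot and the scene stay as the last step left them, time stands still between calls to the robot, and variables do not carry over. Pictures are saved under pics/ and viewed, at most 10 in all, crops included, and the job is handed in when it is done.

Besides the shell and the picture viewer there is one more tool, called after ">>>" as a command line: name --pt "numbers of a row" for each row, then --argument value for the rest. apply_moves: Moves the arm, as the interface text tells. Its arguments: {"type":"object","properties":{"commands":{"type":"array"},"newtons":{"type":"number"}},"required":["commands"]}

```bash
mkdir -p pics; ls; cat > h.py <<'E'
import numpy as np, cv2
from cell import observe, imaging, arm
def grab(n):
    p,d=imaging.get_image(n); c=imaging.camera_params(n); return p,d,c
def cloud(d,c):
    K=np.array(c["camera_matrix"]);v,u=np.mgrid[:d.shape[0],:d.shape[1]]
    P=np.stack([(u-K[0,2])/K[0,0]*d,-(v-K[1,2])/K[1,1]*d,-d],-1)
    return P@np.array(c["rotation"]).T+np.array(c["origin"])
E
python3 - <<'E'
from h import *
s=observe();print({k:np.round(v,3) for k,v in s.items()});print(arm.grasp_offset)
for n in("top","side"):
    p,d,c=grab(n);print(n,c);cv2.imwrite(f"pics/{n}0.png",p[...,::-1]);np.savez(f"{n}0.npz",p=p,d=d,w=cloud(d,c))
E
```

```text
pics
{'clock': np.float64(0.0), 'joints': array([ 1.029,  0.435,  0.025,  1.574, -0.012,  1.134, -0.075]), 'dq': array([ 0.002, -0.   , -0.002, -0.   ,  0.001, -0.001, -0.   ]), 'joint_efforts': array([-0.0000e+00, -6.6785e+01,  9.8500e-01, -3.1446e+01, -6.0000e-02,
        4.3000e-02,  0.0000e+00]), 'position': array([ 0.265, -0.565,  0.226]), 'ee_rot': array([-3.065e+00, -6.830e-01,  1.000e-03]), 'force': array([ 0.169, -0.408, -0.014]), 'ft_torque': array([ 0.   , -0.045, -0.006]), 'gripper_force': np.float64(0.0), 'width': np.float64(1.0)}
0.0188
top {'camera_matrix': array([[452.66878594,   0.        , 318.07346335],
       [  0.        , 452.66878594, 198.5179773 ],
       [  0.        ,   0.        ,   1.        ]]), 'origin': array([ 0.39483416, -0.01654349,  1.07684887]), 'rotation': array([ 0.13647559, -0.10985604, -1.58186657])}Traceback (most recent call last):
  File "<stdin>", line 4, in <module>
  File "h.py", line 8, in cloud
    return P@np.array(c["rotation"]).T+np.array(c["origin"])
           ~~~~~~~~~~~~~~~~~~~~~~~~~~~^~~~~~~~~~~~~~~~~~~~~~
ValueError: operands could not be broadcast together with shapes (400,640) (3,)
```

View pics/top0.png

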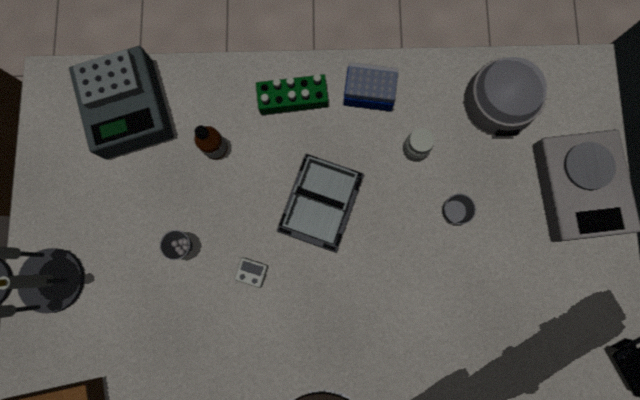

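```bash
sed -i 's/    return P@np.array(c\["rotation"\]).T/    return P@cv2.Rodrigues(np.array(c["rotation"]))[0].T/' h.py
python3 - <<'E'
from h import *
for n in("top","side"):
    p,d,c=grab(n);cv2.imwrite(f"pics/{n}1.png",p[...,::-1]);np.savez(f"{n}0.npz",p=p,d=d,w=cloud(d,c))
z=np.load("top0.npz");w,p=z["w"],z["p"]
def reg(nm,u0,u1,v0,v1,lo,hi):
    q=w[v0:v1,u0:u1].reshape(-1,3);q=q[(q[:,2]>lo)&(q[:,2]<hi)]
    (cx,cy),sz,a=cv2.minAreaRect(q[:,:2].astype(np.float32)*1000)
    print(nm,len(q),"c",round(cx,1),round(cy,1),"sz",np.round(sz,1),"ang",round(a,2),"zmed",np.round(np.median(q[:,2]),4))
reg("bench",60,120,180,230,-.1,.1)
reg("cup rim",150,215,220,275,.058,.075)
reg("bar",270,370,150,255,.085,.1)
reg("tote wall",270,370,150,255,.058,.075)
reg("dock stops",270,370,150,255,.025,.033)
reg("beaker",435,485,185,235,.043,.06)
reg("timer",230,275,250,295,.014,.03)
reg("bottle",185,235,115,165,.1,.15)
reg("jar",395,440,120,165,.07,.09)
cv2.imwrite("pics/crop.png",cv2.resize(p[120:300,140:380,::-1],(800,600),interpolation=cv2.INTER_CUBIC))
E
```

```text
bench 2987 c 559.7 556.0 sz [156.1 121.6] ang 89.47 zmed -0.0
cup rim 184 c 455.7 322.0 sz [67.5 64.9] ang 89.41 zmed 0.0635
bar 323 c 553.7 -5.5 sz [119.3  19.8] ang 68.73 zmed 0.0914
tote wall 470 c 554.7 -5.6 sz [120.1 170.6] ang 69.46 zmed 0.0646
dock stops 1076 c 554.7 -5.6 sz [146.9 194.5] ang 69.36 zmed 0.0266
beaker 170 c 529.0 -324.2 sz [69.6 70.8] ang 42.38 zmed 0.0484
timer 660 c 392.4 158.6 sz [65. 55.] ang 72.24 zmed 0.0202
bottle 310 c 691.6 247.7 sz [35.7 42.9] ang 48.77 zmed 0.1176
jar 480 c 684.7 -237.3 sz [54.7 55.1] ang 43.6 zmed 0.0796
```

View pics/side1.png

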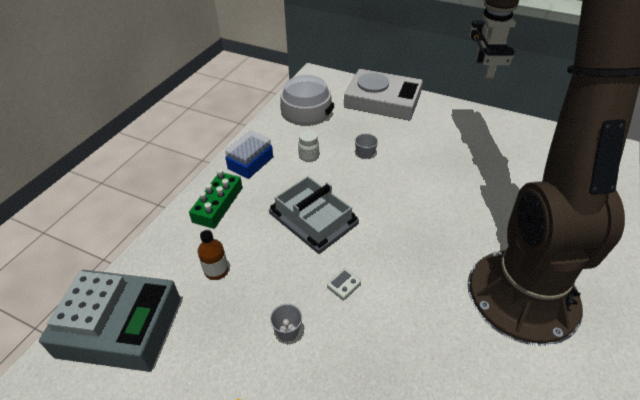

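View pics/crop.png

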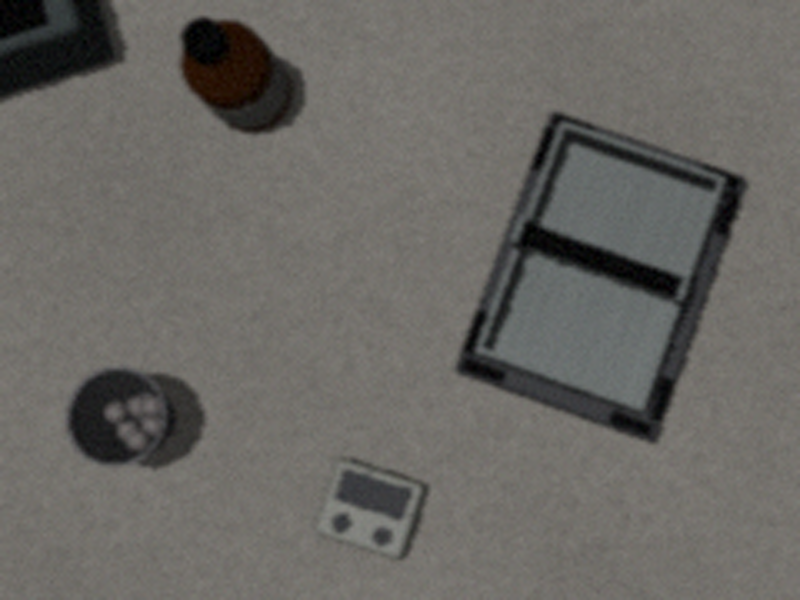

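The pictures show the cup with the balls in it at top-view (178,245), world (0.456, 0.322). The tote is at (321,200), world (0.555, -0.0055), with its x axis at -20.6° and its bar at +69.4°. The bystanders are clear of these.

>>> apply_moves --pt "100 0.15 0.8 0 0.36" --pt "100 0.15 0.8 0 0.36" --pt "100 0.15 0.8 0 0.36" --pt "100 0.15 0.8 0 0.36" --pt "100 0.15 0.8 0 0.36" --pt "100 0.15 0.8 0 0.36" --pt "100 0.15 0.8 0 0.36" --pt "100 0.15 0.8 0 0.36" --pt "100 0.15 0.8 0 0.36" --pt "100 0.15 0.8 0 0.36" --pt "100 0.15 0.8 0 0.36" --pt "100 0.15 0.8 0 0.36" --newtons 8

```text
clock: 1.65
position: [0.3735, 0.0116, 0.2269]
ee_rot: [0.834, 3.028, -0.0]
force: [0.7, -0.3, -0.9]
width: 0.999
gripper_force: 0.0
```

>>> apply_moves --pt "100 0.23 0.86 0 0.18" --pt "100 0.23 0.86 0 0.18" --pt "100 0.23 0.86 0 0" --pt "100 0.23 0.86 0 0" --pt "100 0.23 0.86 0 0" --pt "100 0.23 0.87 0 0" --pt "100 0 0 0 0" --pt "100 0 0 0 0"

```text
clock: 2.65
position: [0.456, 0.3199, 0.2262]
ee_rot: [-0.566, -3.089, 0.002]
force: [0.0, 0.5, 0.7]
width: 1.003
gripper_force: 0.0
```

>>> apply_moves --pt "100 0 0.03 -0.6 0" --pt "100 0 0 -0.8 0" --pt "100 0 0 -0.8 0" --pt "100 0 0 -0.7 0" --pt "100 0 0 -0.47 0" --pt "100 0 0 0 0" --pt "0 0 0 0 0" --pt "0 0 0 0 0" --pt "0 0 0 0 0" --pt "0 0 0 0 0" --pt "0 0 0 0 0" --pt "0 0 0 0 0" --newtons 8

```text
clock: 4.15
position: [0.4569, 0.3223, 0.0256]
ee_rot: [0.567, 3.088, 0.001]
force: [-1.0, -2.1, 7.8]
width: 0.744
gripper_force: 8.0
```

>>> apply_moves --pt "0 0 0 0.1 0" --pt "0 0 0 0.3 0" --pt "0 0 0 0.5 0" --pt "0 0 0 0.6 0" --pt "0 0 0 0.6 0" --pt "0 0 0 0.3 0" --pt "0 0 0 0 0" --pt "0 0 0 0 0"

```text
clock: 5.15
position: [0.4559, 0.3214, 0.1674]
ee_rot: [-0.567, -3.089, 0.002]
force: [-0.7, -0.5, -1.6]
width: 0.745
gripper_force: 8.0
```

```bash
python3 - <<'E'
from h import *
p,d,c=grab("side");w=cloud(d,c)
cv2.imwrite("pics/lift.png",cv2.resize(p[180:380,160:420,::-1],(780,600),interpolation=cv2.INTER_CUBIC))
s=observe();print(s["force"],s["position"],s["width"],s["gripper_force"])
E
```

```text
[ 0.1879291  -0.8652195  -1.89493832] [0.45577366 0.32141588 0.1671475 ] 0.7428191191391443 7.999970467644744
```

View pics/lift.png

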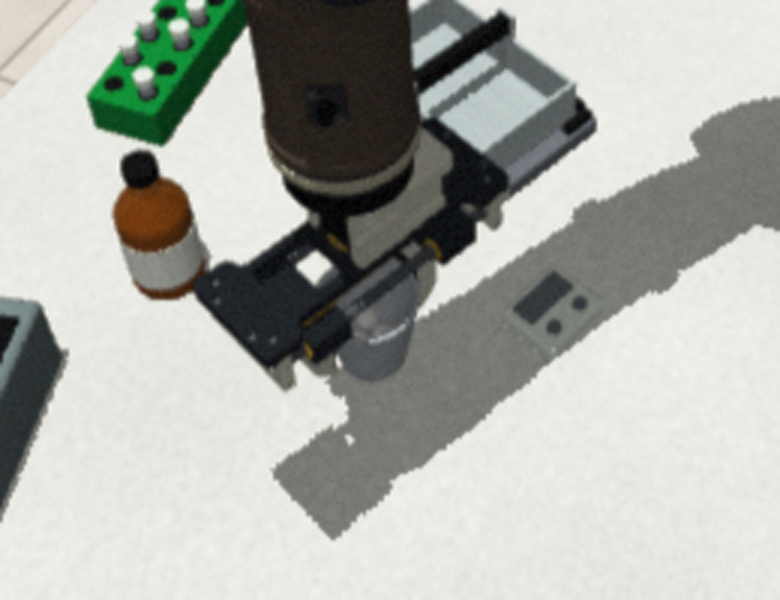

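>>> apply_moves --pt "0 0.07 -0.4 0 0" --pt "0 0.12 -0.7 0 0" --pt "0 0.13 -0.8 0 0" --pt "0 0.13 -0.8 0 0" --pt "0 0.13 -0.8 0 0" --pt "0 0.13 -0.8 0 0" --pt "0 0.1 -0.55 0 0" --pt "0 0.06 -0.3 0 0" --pt "0 0 0 0 0" --pt "0 0 0 -0.5 0" --pt "0 0 0 -0.5 0" --pt "0 0 0 -0.1 0"

```text
clock: 6.7
position: [0.507, 0.0151, 0.1011]
ee_rot: [-0.562, -3.088, -0.0]
force: [-0.3, -0.2, -1.3]
width: 0.738
gripper_force: 8.0
```

>>> apply_moves --pt "0 0.094 -0.035 0 0" --pt "0 0.094 -0.035 0 0" --pt "0 0.094 -0.035 0 0" --pt "0 0.094 -0.035 0 0" --pt "0 0.094 -0.035 0 0" --pt "0 0.094 -0.035 0 0" --pt "0 0.094 -0.035 0 0"

```text
clock: 7.58
position: [0.5483, -0.0018, 0.1026]
ee_rot: [-0.567, -3.09, 0.0]
force: [-0.8, -0.8, 1.8]
width: 0.74
gripper_force: 8.0
```

```bash
python3 - <<'E'
from h import *
p,d,c=grab("side");w=cloud(d,c)
cv2.imwrite("pics/t1.png",cv2.resize(p[130:270,230:410,::-1],(771,600),interpolation=cv2.INTER_CUBIC))
s=observe();print(s["force"],s["position"],s["width"],s["gripper_force"])
E
```

```text
[-0.39260954 -0.62112856  1.04491081] [ 0.54911083 -0.0021342   0.10261958] 0.7398152128651913 7.99998067173874
```

View pics/t1.png

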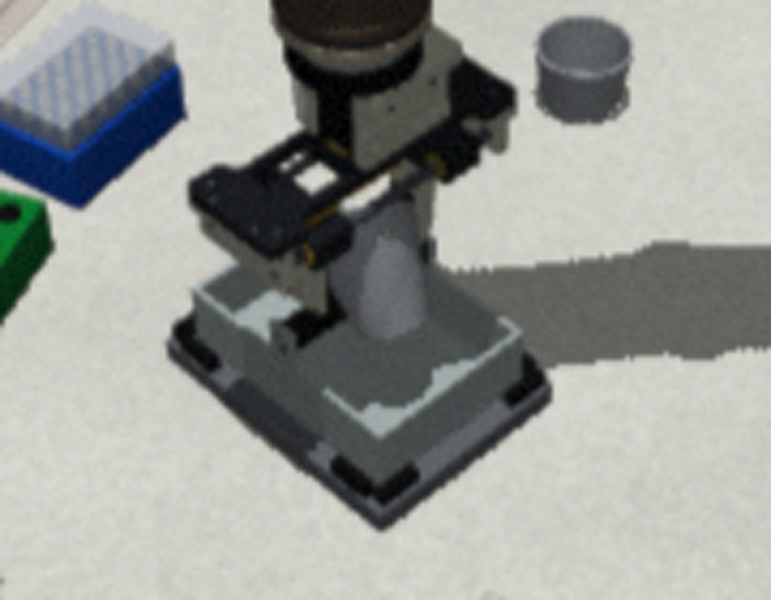

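>>> apply_moves --pt "0 0.094 -0.035 0 0" --pt "0 0.094 -0.035 0 0" --pt "0 0.094 -0.035 0 0" --pt "0 0.094 -0.035 0 0" --pt "0 0.094 -0.035 0 0" --pt "0 0.094 -0.035 0 0" --pt "0 0.094 -0.035 0 0" --pt "0 0.06 -0.02 0 0"

```text
clock: 8.62
position: [0.5915, -0.0176, 0.1025]
ee_rot: [0.567, 3.09, 0.0]
force: [-0.7, 0.4, -1.1]
width: 0.739
gripper_force: 8.0
```

```bash
python3 - <<'E'
from h import *
p,d,c=grab("side");w=cloud(d,c)
cv2.imwrite("pics/t2.png",cv2.resize(p[130:270,230:410,::-1],(771,600),interpolation=cv2.INTER_CUBIC))
s=observe();print(s["force"],s["position"],s["width"],s["gripper_force"])
E
```

```text
[1.20029483 0.46893905 0.06030444] [ 0.5918501  -0.01771902  0.1025299 ] 0.7411828033729781 7.999992853438016
```

View pics/t2.png

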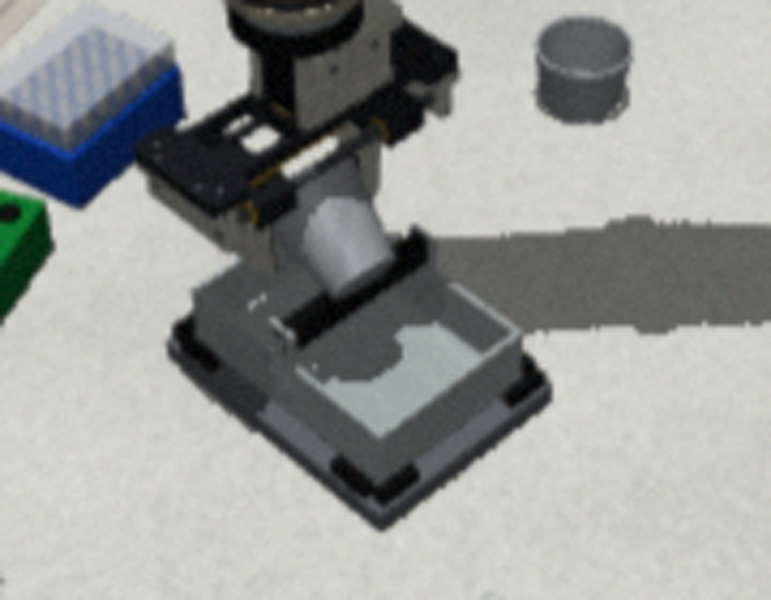

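>>> apply_moves --pt "0 0.02 -0.01 -0.06 0" --pt "0 0 0 -0.06 0" --pt "0 0 0 -0.06 0" --pt "0 0 0 -0.06 0"

```text
clock: 9.18
position: [0.5924, -0.0181, 0.088]
ee_rot: [0.567, 3.09, -0.0]
force: [2.5, -2.4, 2.3]
width: 0.734
gripper_force: 8.0
```

>>> apply_moves --pt "0 0 0 -0.06 0" --pt "0 0 0 -0.06 0" --pt "0 0 0 -0.06 0" --pt "0 0 0 0 0"

```text
clock: 9.68
position: [0.5936, -0.0189, 0.0776]
ee_rot: [0.568, 3.087, -0.0]
force: [4.9, -4.7, 5.5]
width: 0.741
gripper_force: 8.0
```

```bash
python3 - <<'E'
from h import *
p,d,c=grab("side");w=cloud(d,c)
cv2.imwrite("pics/t3.png",cv2.resize(p[130:270,230:410,::-1],(771,600),interpolation=cv2.INTER_CUBIC))
s=observe();print(s["force"],s["position"],s["width"],s["gripper_force"])
E
```

```text
[ 4.58229192 -2.64616808  4.09532091] [ 0.59356557 -0.01881249  0.077722  ] 0.7366277460202727 7.999836441013031
```

View pics/t3.png

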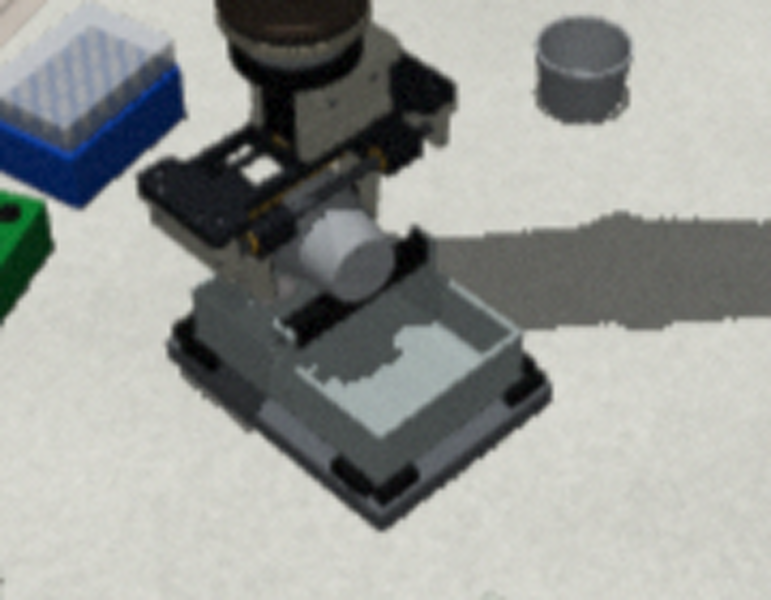

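```bash
cat >> h.py <<'E'
def foot(u,v,r=4):
    p,d,c=grab("side");w=cloud(d,c)
    q=w[v-r:v+r+1,u-r:u+r+1].reshape(-1,3);m=q.mean(0);U,S,V=np.linalg.svd(q-m);n=V[2]
    n=n*np.sign(n@(m-np.array(c["origin"])))   # away from camera = cup z axis
    print("centre",m.round(4),"axis",n.round(3),"tilt",np.degrees(np.arccos(n[2])).round(1),"rms mm",(S[2]/len(q)**.5*1000).round(2))
E
python3 - <<'E'
from h import *
foot(316,193)
foot(316,193,5)
p,d,c=grab("side");w=cloud(d,c)
q=w[130:270,270:345];L=np.array([[.936,-.352],[.352,.936]])@ (q[...,:2].reshape(-1,2)-[.555,-.0055]).T
z=q[...,2].ravel();m=(abs(L[1])<.02)&(z>.08)
for lo in np.arange(-.05,.06,.01):
    k=m&(L[0]>lo)&(L[0]<lo+.01)
    if k.sum():print(round(lo,2),k.sum(),z[k].min().round(3),z[k].max().round(3))
E
```

```text
centre [0.5308 0.0157 0.1257] axis [ 0.848 -0.146  0.51 ] tilt 59.3 rms mm 6.3
centre [0.5338 0.0093 0.1183] axis [0.927 0.028 0.375] tilt 68.0 rms mm 7.88
-0.03 124 0.101 0.144
-0.02 39 0.133 0.145
-0.01 143 0.081 0.307
0.0 234 0.134 0.306
0.01 283 0.134 0.263
0.02 46 0.143 0.231
0.03 61 0.142 0.226
0.04 32 0.18 0.217
0.05 40 0.174 0.218
```

```bash
cat >> h.py <<'E'
def tilt():
    p,d,c=grab("side");w=cloud(d,c).reshape(-1,3)
    l=np.array([[.936,-.352],[.352,.936]])@(w[:,:2]-[.555,-.0055]).T
    k=(abs(l[1])<.025)&(w[:,2]>.096)&(w[:,2]<.2)&(l[0]<-.0)&(l[0]>-.06)
    x,y,z=l[0][k],l[1][k],w[k,2]
    for _ in range(8):
        A=np.c_[z,y,np.ones_like(z)];s=np.linalg.lstsq(A,x,rcond=None)[0];r=A@s-x
        g=abs(r)<max(.002,2*np.median(abs(r)));x,y,z=x[g],y[g],z[g]
    print("n",len(x),"foot x",x.min().round(3),x.max().round(3),"z",z.min().round(3),z.max().round(3),"tilt",(90-np.degrees(np.arctan(s[0]))).round(1))
E
python3 - <<'E'
from h import *
tilt()
E
```

```text
n 106 foot x -0.026 -0.016 z 0.1 0.145 tilt 82.3
```

```bash
sed -i 's/(90-np.degrees/(90+np.degrees/' h.py
```

>>> apply_moves --pt "0 0 0 -0.06 0" --pt "0 -0.03 0.01 -0.06 0" --pt "0 -0.03 0.01 0 0" --pt "0 0 0 0 0" --pt "0 0 0 0 0" --pt "0 0.08 -0.03 0 0" --pt "0 -0.08 0.03 0 0" --pt "0 0.08 -0.03 0 0" --pt "0 -0.08 0.03 0 0" --pt "0 0 0 0 0" --pt "0 0 0 0 0"

```text
clock: 11.3
position: [0.5898, -0.0172, 0.0706]
ee_rot: [0.567, 3.088, 0.0]
force: [5.3, -2.5, 2.6]
width: 0.734
gripper_force: 8.0
```

```bash
python3 - <<'E'
from h import *
tilt()
p,d,c=grab("top");q,_,_=grab("side")
a=cv2.resize(p[140:260,260:380,::-1],(400,400),interpolation=cv2.INTER_CUBIC);b=cv2.resize(q[140:260,260:380,::-1],(400,400),interpolation=cv2.INTER_CUBIC)
cv2.imwrite("pics/t4.png",np.hstack([a,b]))
E
```

```text
n 104 foot x -0.029 -0.012 z 0.109 0.148 tilt 109.9
```

View pics/t4.png

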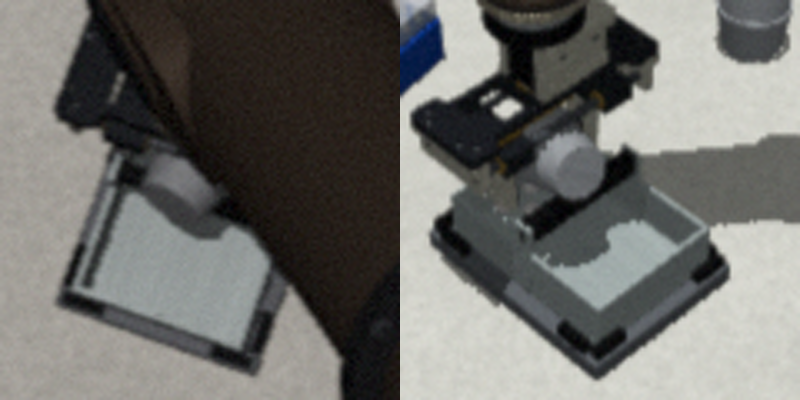

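Both views show the cup tipped with its foot up on the bar (side crop at 570,170) and the tote level on the dock. Next I lift it straight up and check the weight and the tilt.

>>> apply_moves --pt "0 0 0 0.15 0" --pt "0 0 0 0.3 0" --pt "0 0 0 0.4 0" --pt "0 0 0 0.4 0" --pt "0 0 0 0.3 0" --pt "0 0 0 0 0" --pt "0 0 0 0 0"

```text
clock: 12.32
position: [0.5881, -0.017, 0.1625]
ee_rot: [-0.567, -3.089, 0.001]
force: [0.3, 0.2, -1.6]
width: 0.733
gripper_force: 8.0
```

```bash
python3 - <<'E'
from h import *
f=[]
for i in range(4):
    p,d,c=grab("side");f.append(observe()["force"])
print("F",np.mean(f,0),observe()["position"])
w=cloud(d,c).reshape(-1,3);l=np.array([[.936,-.352],[.352,.936]])@(w[:,:2]-[.555,-.0055]).T
k=(abs(l[1])<.025)&(w[:,2]>.1)&(w[:,2]<.28)&(abs(l[0])<.1)
for lo in np.arange(.1,.28,.01):
    j=k&(w[:,2]>=lo)&(w[:,2]<lo+.01)
    if j.sum():print(lo.round(2),j.sum(),l[0][j].min().round(3),np.percentile(l[0][j],20).round(3),np.median(l[0][j]).round(3))
# white blobs inside the tote
hs=cv2.cvtColor(p,cv2.COLOR_RGB2HSV);W=w.reshape(400,640,3)
LL=l.T.reshape(400,640,2);t=(abs(LL[...,0])<.08)&(abs(LL[...,1])<.055)&(W[...,2]>.03)&(W[...,2]<.045)
print("ball-height pixels in tote",[(v,u) for v,u in np.argwhere(t)][::8])
E
```

```text
F [ 0.16703007 -0.19461276 -0.87151537] [ 0.5881917  -0.01687205  0.16230443]
0.19 22 -0.031 -0.03 -0.028
0.2 43 -0.033 -0.029 -0.028
0.21 49 -0.031 -0.027 -0.025
0.22 89 -0.028 -0.023 -0.018
0.23 159 -0.026 -0.014 -0.0
0.24 76 0.002 0.004 0.006
0.25 15 0.01 0.012 0.013
0.26 96 0.006 0.009 0.01
0.27 118 0.007 0.009 0.022
ball-height pixels in tote [(np.int64(184), np.int64(306)), (np.int64(186), np.int64(303)), (np.int64(187), np.int64(304)), (np.int64(188), np.int64(305)), (np.int64(189), np.int64(301)), (np.int64(189), np.int64(314)), (np.int64(190), np.int64(304)), (np.int64(191), np.int64(296)), (np.int64(191), np.int64(307)), (np.int64(192), np.int64(299)), (np.int64(193), np.int64(293)), (np.int64(193), np.int64(301)), (np.int64(194), np.int64(295)), (np.int64(195), np.int64(291)), (np.int64(195), np.int64(299)), (np.int64(196), np.int64(293)), (np.int64(197), np.int64(288)), (np.int64(198), np.int64(288)), (np.int64(199), np.int64(285)), (np.int64(199), np.int64(293)), (np.int64(200), np.int64(287)), (np.int64(200), np.int64(299)), (np.int64(201), np.int64(286)), (np.int64(201), np.int64(298)), (np.int64(202), np.int64(291)), (np.int64(203), np.int64(297))]
```

The force now reads 0.87 N, so the cup is empty. I carry it back over its old spot and ease the grip there, so its foot can swing down.

>>> apply_moves --pt "0 -0.12 0.3 0 0" --pt "0 -0.25 0.65 0 0" --pt "0 -0.31 0.8 0 0" --pt "0 -0.31 0.8 0 0" --pt "0 -0.31 0.8 0 0" --pt "0 -0.31 0.8 0 0" --pt "0 -0.31 0.8 0 0" --pt "0 -0.18 0.45 0 0" --pt "0 -0.1 0.25 -0.3 0" --pt "0 0 0 -0.6 0" --pt "0 0 0 -0.4 0" --pt "0 0 0 -0.3 0"

```text
clock: 14.02
position: [0.4552, 0.3229, 0.0661]
ee_rot: [-0.565, -3.089, 0.0]
force: [0.1, -0.5, -0.7]
width: 0.738
gripper_force: 8.0
```

>>> apply_moves --pt "0 0 0 0 0" --pt "0 0 0 0 0" --pt "0 0 0 0 0" --newtons 3

```text
clock: 14.4
position: [0.4573, 0.3226, 0.0682]
ee_rot: [0.567, 3.089, 0.002]
force: [0.1, 0.1, -0.7]
width: 0.734
gripper_force: 3.0
```

```bash
cat >> h.py <<'E'
def prof(lo=0.0,hi=.16):
    s=observe();o=np.array(s["position"][:2])
    p,d,c=grab("side");w=cloud(d,c).reshape(-1,3);l=np.array([[.936,-.352],[.352,.936]])@(w[:,:2]-o).T
    k=(abs(l[1])<.022)&(abs(l[0])<.1)
    print("pos",s["position"],"F",s["force"],"w",s["width"])
    for a in np.arange(lo,hi,.01):
        j=k&(w[:,2]>=max(a,.004))&(w[:,2]<a+.01)
        if j.sum():print(a.round(2),j.sum(),"x",*(np.percentile(l[0][j],[0,20,50,100])*1000).round())
    return p
E
python3 - <<'E'
from h import *
prof()
p,d,c=grab("top");w=cloud(d,c);LL=(w[...,:2]-[.555,-.0055])@np.array([[.936,-.352],[.352,.936]]).T
t=(abs(LL[...,0])<.079)&(abs(LL[...,1])<.055)&(w[...,2]<.047)&(w[...,2]>.029)
n,lab,st,ce=cv2.connectedComponentsWithStats(t.astype(np.uint8));print(st[1:,4],ce[1:].round(0).tolist())
a=cv2.resize(p[140:260,260:380,::-1],(400,400),interpolation=cv2.INTER_CUBIC)
q,_,_=grab("side");b=cv2.resize(q[240:380,210:350,::-1],(400,400),interpolation=cv2.INTER_CUBIC)
cv2.imwrite("pics/t5.png",np.hstack([a,b]))
E
```

```text
pos [0.45727382 0.32264581 0.06815793] F [ 0.08749713  0.05831479 -0.7444683 ] w 0.7341980921547402
0.0 4 x -64.0 -60.0 -30.0 86.0
0.04 23 x 9.0 12.0 14.0 17.0
0.05 53 x 1.0 7.0 26.0 31.0
0.06 53 x -8.0 -3.0 6.0 45.0
0.07 42 x -16.0 -12.0 -7.0 44.0
0.08 39 x -29.0 -20.0 -17.0 40.0
0.09 53 x -31.0 -28.0 -26.0 38.0
0.1 3 x 31.0 31.0 32.0 33.0
0.11 3 x 20.0 22.0 24.0 28.0
0.12 11 x 21.0 22.0 25.0 27.0
0.14 54 x -33.0 -32.0 -29.0 27.0
0.15 47 x -33.0 -31.0 -29.0 24.0
[147   1  36  32  36  38   1   1   1   1] [[330.0, 171.0], [317.0, 171.0], [345.0, 180.0], [324.0, 182.0], [345.0, 192.0], [333.0, 193.0], [315.0, 207.0], [303.0, 209.0], [312.0, 223.0], [329.0, 232.0]]
```

View pics/t5.png

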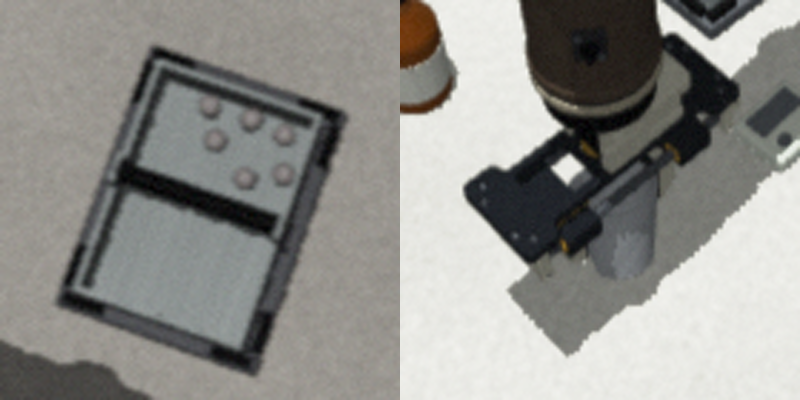

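>>> apply_moves --pt "0 0 0 0 0" --pt "0 0 0 0 0" --pt "0 0 0 0 0" --pt "0 0 0 0 0"

```text
clock: 15.05
position: [0.4567, 0.3222, 0.0671]
ee_rot: [-0.567, -3.09, -0.0]
force: [1.1, -0.3, -0.5]
width: 0.73
gripper_force: 3.0
```

```bash
python3 - <<'E'
from h import *
prof(0,.11)
E
```

```text
pos [0.45667723 0.32219466 0.06713689] F [ 1.11836114 -0.26723674 -0.53405474] w 0.7297467631213542
0.0 6 x -95.0 -44.0 -20.0 12.0
0.04 54 x -24.0 -0.0 9.0 16.0
0.05 54 x -26.0 -23.0 -1.0 24.0
0.06 65 x -27.0 -24.0 -2.0 24.0
0.07 48 x -29.0 -27.0 -15.0 22.0
0.08 39 x -31.0 -29.0 -25.0 29.0
0.09 54 x -33.0 -31.0 -25.0 32.0
0.1 63 x -34.0 -32.0 -28.0 34.0
```

Side profile: the cup now hangs upright, with its back wall flaring from x -24 to -34 mm. I set it down.

>>> apply_moves --pt "0 0 0 -0.2 0" --pt "0 0 0 -0.2 0" --pt "0 0 0 -0.1 0" --pt "0 0 0 -0.05 0" --pt "0 0 0 -0.03 0" --pt "0 0 0 -0.03 0" --pt "0 0 0 0 0"

```text
clock: 15.98
position: [0.4567, 0.3222, 0.0306]
ee_rot: [0.567, 3.09, 0.0]
force: [0.2, -0.3, -0.7]
width: 0.73
gripper_force: 3.0
```

```bash
python3 - <<'E'
from h import *
prof(0,.08)
E
```

```text
pos [0.45671506 0.32220342 0.0305884 ] F [ 0.207758   -0.25604032 -0.69208944] w 0.7299599104259216
0.0 35 x -100.0 -19.0 5.0 15.0
0.01 61 x -23.0 -19.0 4.0 23.0
0.02 59 x -25.0 -21.0 0.0 24.0
0.03 46 x -27.0 -24.0 -8.0 21.0
0.04 29 x -29.0 -28.0 -24.0 28.0
0.05 48 x -31.0 -29.0 -20.0 32.0
0.06 57 x -34.0 -31.0 -27.0 32.0
0.07 29 x -34.0 -31.0 -27.0 34.0
```

>>> apply_moves --pt "0 0 0 -0.025 0" --pt "0 0 0 -0.025 0" --pt "0 0 0 -0.025 0" --pt "0 0 0 -0.025 0" --pt "0 0 0 0 0"

```text
clock: 16.65
position: [0.4569, 0.3227, 0.0248]
ee_rot: [0.567, 3.09, 0.001]
force: [1.3, 2.0, 3.1]
width: 0.724
gripper_force: 3.0
```

>>> apply_moves --pt "0 0 0 -0.015 0" --pt "0 0 0 0 0" --pt "80 0 0 0 0" --pt "90 0 0 0 0" --pt "100 0 0 0 0" --pt "100 0 0 0 0" --pt "100 0 0 0 0"

```text
clock: 17.52
position: [0.4566, 0.3221, 0.0236]
ee_rot: [-0.567, -3.09, 0.0]
force: [0.3, 0.9, -0.4]
width: 0.999
gripper_force: 0.0
```

```bash
python3 - <<'E'
from h import *
prof(0,.08)
E
```

```text
pos [0.45661399 0.32210068 0.02357306] F [ 0.25506862  0.92440522 -0.44525073] w 0.9992341621866636
0.0 43 x -72.0 -20.0 3.0 24.0
0.01 59 x -24.0 -19.0 9.0 25.0
0.02 44 x -26.0 -23.0 -3.0 22.0
0.03 38 x -28.0 -26.0 -7.0 29.0
0.04 54 x -31.0 -26.0 10.0 30.0
0.05 51 x -31.0 -29.0 27.0 33.0
0.06 59 x -34.0 -31.0 -23.0 34.0
```

>>> apply_moves --pt "100 0 0 0.15 0" --pt "100 0 0 0.4 0" --pt "100 0 0 0.8 0" --pt "100 0 0 0.9 0" --pt "100 0 0 0.7 0" --pt "100 0 0 0 0"

```text
clock: 18.32
position: [0.4578, 0.3239, 0.2047]
ee_rot: [0.566, 3.085, 0.008]
force: [0.9, 0.2, -0.7]
width: 0.999
gripper_force: 0.0
```

```bash
python3 - <<'E'
from h import *
p,d,c=grab("top");w=cloud(d,c)[140:265,260:380].reshape(-1,3)
for lo,hi in((.085,.1),(.058,.075),(.024,.033)):
    q=w[(w[:,2]>lo)&(w[:,2]<hi)];print(cv2.minAreaRect(q[:,:2].astype(np.float32)*1000),len(q),q[:,:2].mean(0))
p,d,c=grab("side");w=cloud(d,c).reshape(-1,3);k=(np.hypot(*(w[:,:2]-[.456,.322]).T)<.05)&(w[:,2]>.058)&(w[:,2]<.085);q=w[k]
print("cup",k.sum(),q[:,2].max(),cv2.minAreaRect(q[:,:2].astype(np.float32)*1000))
E
```

```text
((550.6485595703125, -3.145771026611328), (119.91634368896484, 19.402618408203125), 70.18732452392578) 322 [ 0.55062109 -0.00327171]
((551.478515625, -3.3736190795898438), (119.97664642333984, 170.79139709472656), 69.58052062988281) 471 [ 0.55300494 -0.00121314]
((554.8284912109375, -5.430061340332031), (147.2938232421875, 194.50546264648438), 69.33589172363281) 1545 [ 0.55035614 -0.00210017]
cup 215 0.07021074209660216 ((459.4792175292969, 328.07781982421875), (67.35134887695312, 67.17581939697266), 38.337158203125)
```

>>> apply_moves --pt "100 0.172 -0.606 0 -0.348" --pt "100 0.172 -0.606 0 -0.348" --pt "100 0.172 -0.606 0 -0.348" --pt "100 0.172 -0.606 0 -0.348" --pt "100 0.172 -0.606 0 -0.348" --pt "100 0.172 -0.606 0 -0.348" --pt "100 0.172 -0.606 0 -0.348" --pt "100 0.172 -0.606 0 -0.348" --pt "100 0.172 -0.606 0 -0.348" --pt "100 0 0 0 0" --pt "100 0 0 0 0"

```text
clock: 19.8
position: [0.5487, -0.0044, 0.1996]
ee_rot: [-2.578, -1.792, 0.002]
force: [-1.3, 0.8, -0.7]
width: 0.999
gripper_force: 0.0
```

>>> apply_moves --pt "100 0.04 0.015 -0.4 0" --pt "100 0 0 -0.6 0" --pt "100 0 0 -0.6 0" --pt "100 0 0 -0.45 0" --pt "100 0 0 -0.2 0" --pt "100 0 0 -0.04 0" --pt "100 0 0 0 0" --newtons 30

```text
clock: 20.68
position: [0.5524, -0.0037, 0.064]
ee_rot: [2.581, 1.791, 0.002]
force: [0.4, -1.5, -0.5]
width: 0.997
gripper_force: 0.0
```

>>> apply_moves --pt "60 0 0 0 0" --pt "40 0 0 0 0" --pt "25 0 0 0 0" --pt "15 0 0 0 0" --pt "0 0 0 0 0" --pt "0 0 0 0 0" --pt "0 0 0 0 0" --pt "0 0 0 0 0" --pt "0 0 0 0 0" --newtons 30

```text
clock: 21.8
position: [0.5514, -0.0039, 0.0632]
ee_rot: [-2.581, -1.79, 0.001]
force: [-2.5, 0.9, 2.4]
width: 0.131
gripper_force: 30.0
```

>>> apply_moves --pt "0 0 0 0.03 0" --pt "0 0 0 0.08 0" --pt "0 0 0 0.15 0" --pt "0 0 0 0.25 0" --pt "0 0 0 0.3 0" --pt "0 0 0 0.35 0" --pt "0 0 0 0.35 0" --pt "0 0 0 0.25 0" --pt "0 0 0 0.15 0" --pt "0 0 0 0.08 0" --pt "0 0 0 0.04 0" --pt "0 0 0 0 0" --newtons 40

```text
clock: 23.3
position: [0.5518, -0.0041, 0.1847]
ee_rot: [-2.581, -1.79, 0.001]
force: [-0.4, 0.5, -6.0]
width: 0.124
gripper_force: 40.0
```

>>> apply_moves --pt "0 0 0 0 0" --pt "0 0 0 0 0" --pt "0 0 0 0 0" --pt "0 0 0 0 0" --pt "0 0 0 0 0" --pt "0 0 0 0 0" --pt "0 0 0 0 0" --pt "0 0 0 0 0" --newtons 40

```text
clock: 24.3
position: [0.552, -0.0041, 0.185]
ee_rot: [2.581, 1.79, 0.0]
force: [0.3, -0.3, -6.0]
width: 0.129
gripper_force: 40.0
```

```bash
python3 - <<'E'
from h import *
p,d,c=grab("side");w=cloud(d,c);print(observe()["force"],observe()["position"],observe()["width"])
q=w[100:270,230:410].reshape(-1,3);l=(q[:,:2]-[.5515,-.0035])@np.array([[.936,-.352],[.352,.936]]).T
# wall-top corners: fit plane to rim points
k=(abs(abs(l[:,0])-.083)<.002)&(abs(l[:,1])<.06)&(q[:,2]>.15)&(q[:,2]<.23)
for s in(-1,1):
    for t in(-1,1):
        j=k&(l[:,0]*s>0)&(l[:,1]*t>.02)
        if j.sum():print(s,t,j.sum(),np.percentile(q[j,2],90).round(4))
k=(abs(l[:,0])<.09)&(abs(l[:,1])<.062)&(q[:,2]>.1)&(q[:,2]<.2);print("low edge",np.percentile(q[k,2],1))
cv2.imwrite("pics/end.png",cv2.resize(p[80:380,230:470,::-1],(480,600),interpolation=cv2.INTER_CUBIC))
E
```

```text
[ 0.75222886 -0.02365133 -6.18436142] [ 0.55195026 -0.00413646  0.18504915] 0.12918668880606568
-1 -1 74 0.1861
-1 1 78 0.1866
1 -1 22 0.1723
1 1 47 0.1869
low edge 0.14204080217525214
```

View pics/end.png

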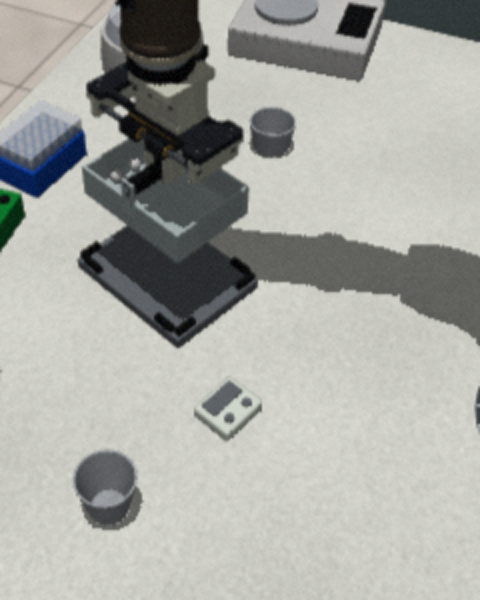

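The tote hangs level with its underside about 142 mm up and balls visible at (115-135,165-180). The empty cup stands upright at (107,488).

```bash
python3 -c "
from cell import arm
print(arm.sign_off())"
```

```text
the job is handed in; nothing more can be done
None
```

I handed the job in at about 24 s; the sign-off returned no verdict. All six balls were tipped into the tote, the empty cup stands upright on the bench, and the gripper holds the tote level with its underside about 142 mm above the bench.

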